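# Open the dial lock of the strongbox

## Robot

A 6-joint arm with a two-finger parallel gripper is mounted at the origin on a cart in front of the work surface, level with it; the furniture and walls round the work are solid. World frame = base frame: x ahead of the robot, y to its left, z up, the work surface at z = 0. Lengths are in m, angles in rad, forces in N, time in s.
With the tool pointing down it reaches from about 0.3 to 0.875 m from the base axis. Payload 6.4 kg.
Tool frame: the origin (TCP) lies at the very end of the fingers, on their centre line; the grasp point (between the pads) lies 19 mm behind it; z points along the fingers, y is the line along which they close (so a half turn about z gives the same grasp; the last joint's range is limited). The gripper opens to 85 mm and grips with 20 to 120 N. Pads are 22 mm wide; open, the fingers measure 114 mm over their backs; the gripper's body (76 mm by 85 mm) begins 54 mm behind the grasp point. The pads swing forward as they close: fully open they stand 13 mm farther back than shut.
Start: joints at [1.095, 0.181, 1.607, -0, 1.354, -0.206], TCP at [0.153, 0.554, 0.231] pointing down, gripper open.
Joint ranges: [-2.99, 2.99], [-0.89, 2.07], [0.3, 2.58], [-1.14, 4.28], [0, 2.63], [-3.12, 3.12]. Speed limits (rad/s): [2.57, 2.57, 3.01, 3.14, 3.14, 3.14].

## Interface

Orientations are given as a unit quaternion [w, x, y, z].
In Python, from bench import ctrl gives the robot as it stands.
- The arm moves only by the tool jog_arm, never from a script. Its argument "series" is a list that holds one entry, the list of rows, each a list of 7 numbers: the shift along the tool's x, y, z in mm, then the turn, a rotation vector about the tool's x, y, z in rad, then the finger opening in mm, from 0 to 85.4. In form: [[[tx, ty, tz, rx, ry, rz, gripper], ...]]. A call has exactly 10 rows; each row shifts and turns the commanded pose from where the row before left it, along the tool's axes as they then stand; what a row does not reach is not made up. A row lasts 1/10 s, in which the tool goes at most 50 mm and 8.59 degrees, less where a joint would pass 70% of its speed; a pose out of reach is approached as far as the arm can. A call with a gripper value outside its range is refused whole. The fingers move at their own pace and stop on an object; the grip force is fixed at half the most. Time passes only in rows, so rows that do not move let the fingers close, or fill a call up. It gives the time, the measured TCP pose, the force, the opening and the grip force at its end, in the units of the state.
- ctrl.get_obs(): the state, without advancing time (a new reading comes with each control period).
- ctrl.camera(name): name is "scene" or "top" or "wrist"; returns a dict with "frame" (400x640x3 uint8, blue, green, red), "z_map" (400x640 float32, m along the optical axis (not along the pixel's ray), 0 where there is no reading), "fx", "fy", "cx", "cy" (pixels), "xyz" and "rotation" of the camera in the world. Camera axes: x right, y down, z forward; pixel columns grow to the right and rows downward; lengths in m; the calibration is good to about 2 mm. A picture is of the moment at which its call begins.
- ctrl.hand_in(): hands the job in; it is judged then, once.
The state is a dict: "time_s": time; "q": joint angles; "dq": joint speeds; "joint_efforts": joint torques, N m; "eef_pos": TCP position; "eef_rot": TCP orientation; "wrist_force": force on the tool from outside, world axes, zero at the start; "torque": the same for the moment, N m; "opening": opening from 0.0 (shut) to 1.0 (fully open); "grasp_force": force on a finger pad.
Only numpy, scipy, OpenCV 4.12 (cv2) and the standard library are available. Lean on these libraries where they do the work, as an engineer would, in place of code of your own. Each camera call takes 0.05 s, during which the arm holds its last target. There are 200 camera calls.

## Task

The bench strongbox is locked. Lift the splash cover off its pins over the lock's dial and stand it on the bench without dropping it, then turn the dial, click by click, until its pointed end points straight at the shackle. Pull the U-shaped shackle straight up out of the lock and present it: finish while still holding it in the gripper, at least 8 cm above where it sat, with the cover left standing on the bench, the dial left where it is, and the bar of compound, the arbor and the rough stone undisturbed.

Things in the scene. Friction and masses are not known exactly. Their poses are not given: they have to be found in the camera images.
- strongbox: grey sheet-steel chest, 242 (x) x 302 (y) x 70 mm high, fixed; origin under its centre, y along its length, front (-x) to the robot. On its lid stands a dark lock case with the dial at its left (+y) and the shackle at its right (-y). The bench left of it, about 0.46 m ahead of the robot, is free for the cover; a spindle 139 mm tall stands farther back there, at x 0.60, y 0.26.
- lock_case (a point): middle of the lock case's top, 94 mm above the bench; the case is 120 (x) x 160 (y) mm. Four 13 mm posts at x +-52 mm, y +62 and -8 mm from here rise to 126 mm; the front right and back left ones end in a 5.5 mm pin, up to 136 mm. A steel hasp strap from the strongbox's front lies on the case under the shackle's bow, its top at 97 mm; leave it.
- cover: loose splash cover of bare folded sheet, 128 (x) x 92 (y) mm, about 0.25 kg: plate with skirts on three sides, 25 mm high without its handle. Origin under its centre level with the skirts' lower edge, z up: z = 0 stood on the bench, 0.104 on the posts. Its two 8 mm holes sit over the pins: lift it straight up 12 mm or more to free it.
- cover_handle (a point): centre of the cover's handle: a dark 9 mm round bar along the cover's y axis, 48 mm straight, its axis 50 mm above the cover's origin and 25 mm above its top plate. Pinch it across x.
- dial (a joint): dial angle (rad), growing anticlockwise from above; 0 when its pointed end points straight at the shackle (strongbox's -y), where the lock opens. Starts 2 to 4 clicks short of that (-1.15 to -0.42), pointed end towards the robot; stops at -1.7, 0.7. Clicks every 0.262 rad, one at 0; stays in its click (about 0.1 N m to pass one). Inside, a cam blocks the shackle unless within about 0.08 of 0.
- dial_grip (a point): middle of the dial's knob, on its upright axis, 109 mm above the bench. The knob is an aluminium bar 13 mm wide (pinch it across this), 98 to 120 mm above the bench, reaching 22 mm to its pointed end (this point's -y) and 20 mm to its blunt end, on a 59 mm round flange. The shackle is 46 mm and the posts 54 mm from the axis: open the fingers 50 mm at most here.
- dial_pointer (a point): tip of the knob's pointed end, 22.5 mm from the dial's axis, at the height of the grip
- shackle: loose U-shaped shackle of 9 mm round steel, 45 mm wide along its y (strongbox's y), 63.5 mm tall, about 0.16 kg, standing with both legs in slots of the lock, 1.2 mm play; origin at its foot between the legs, 73 mm above the bench when home. The leg next to the dial has a 6 mm high toe, held down by the cam when locked. Clear of the lock once 30 mm up.
- shackle_bow (a point): middle of the shackle's top bar, 59 mm above its foot; the bar's axis is 132 mm above the bench when home, straight for 24 mm along y. Pinch it across x with the pads centred on this point.
- compound_brown: brown bar of polishing compound, 66 x 90 x 30 mm, lying at the back right of the strongbox's lid
- arbor: small steel arbor, 73 x 84 x 35 mm, lying at the back left of the strongbox's lid
- rough_stone_1: pale rough stone, 49 x 51 x 42 mm, on the bench to the right of the strongbox
Not all that is in view belongs to the job. What is meant by the shackle is not black, green or turquoise, and is the smaller of those in its own colour.

How it is judged:
By the outcome, as a careful person would: the job done as asked, in the order asked, and still so for the second after the job is handed in, while the arm keeps its last pose, push and grip.
It also fails if it takes over 59 s, if anything falls off the work surface, if the arm or the gripper's body presses on something with over 40 N, if the wrist force passes 120 N, or if a joint passes its speed limit or range.

## Working session

There is one attempt and no reset: what is moved stays moved. The work goes in short steps, Python scripts to look and compute and a tool call to move; the robot and the scene stay as the last step left them, time stands still between calls to the robot, and variables do not carry over. Pictures are saved under pics/ and viewed, at most 10 in all, crops included, and the job is handed in when it is done.

Besides the shell and the picture viewer there is one more tool, called after "Call:" as a command line: name --argument value ..., lists and objects as JSON in quotes. jog_arm: Moves the arm, as the interface text tells. Its arguments: {"type":"object","properties":{"series":{"type":"array"}},"required":["series"]}

```bash
mkdir -p pics; ls
cat > h.py <<'E'
import numpy as np, cv2
from scipy.spatial.transform import Rotation as R
from bench import ctrl
def rot(c):
    r=np.array(c["rotation"],float)
    return r if r.shape==(3,3) else R.from_quat(r[[1,2,3,0]]).as_matrix()
def cloud(c):
    z=c["z_map"]; v,u=np.mgrid[:400,:640]
    p=np.stack([(u-c["cx"])/c["fx"]*z,(v-c["cy"])/c["fy"]*z,z],-1)
    w=p@rot(c).T+np.array(c["xyz"]); w[z<=0]=np.nan
    return w
def tool():
    o=ctrl.get_obs(); q=np.array(o["eef_rot"]); return np.array(o["eef_pos"]),R.from_quat(q[[1,2,3,0]]).as_matrix(),o
def proj(c,p):
    k=(np.array(p)-np.array(c["xyz"]))@rot(c); return c["fx"]*k[0]/k[2]+c["cx"],c["fy"]*k[1]/k[2]+c["cy"]
E
python3 - <<'E'
from h import *
import pickle
p,r,o=tool(); print(o); print(r.round(3))
d={}
for n in("scene","top"):
    c=ctrl.camera(n); d[n]=c; cv2.imwrite(f"pics/{n}0.png",c["frame"]); print(n,c["xyz"],rot(c).round(3).tolist(),c["fx"])
pickle.dump(d,open("d0.pkl","wb"))
E
```

```text
pics
{'time_s': 0.0, 'q': array([ 1.09469969e+00,  1.81549293e-01,  1.60802501e+00, -2.70341941e-05,
        1.35379959e+00, -2.06280835e-01]), 'dq': array([ 0.00147389, -0.00076404, -0.00133584, -0.00051697,  0.0003273 ,
        0.00147475]), 'joint_efforts': array([-9.01214589e-04, -4.44873083e+01, -3.51337767e+01, -1.93564829e-04,
        9.17061581e-03,  8.04082561e-05]), 'eef_pos': array([0.15298548, 0.55369021, 0.2303713 ]), 'eef_rot': array([-2.85571020e-04,  1.34496100e-01,  9.90913723e-01, -8.43697409e-04]), 'wrist_force': array([-0.38082041,  0.32943526,  0.17144126]), 'torque': array([-0.01624777, -0.03882135,  0.02928755]), 'grasp_force': 0.0, 'opening': 0.9960052842993448}
[[-0.964  0.267 -0.001]
 [ 0.267  0.964 -0.002]
 [ 0.    -0.002 -1.   ]]
scene [-0.32664757 -0.54765789  0.7032689 ] [[0.439, -0.481, 0.759], [-0.898, -0.217, 0.382], [-0.019, -0.85, -0.527]] 510.56611379618073
top [ 0.33459076 -0.11910977  1.22431585] [[0.015, -0.989, 0.149], [-1.0, -0.018, -0.02], [0.023, -0.149, -0.989]] 516.2814544871198
```

View pics/scene0.png

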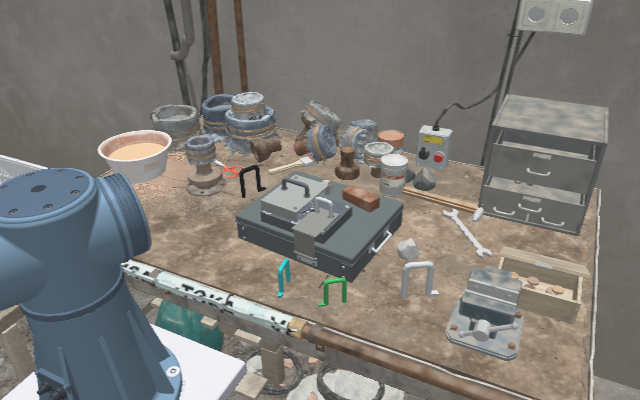

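View pics/top0.png

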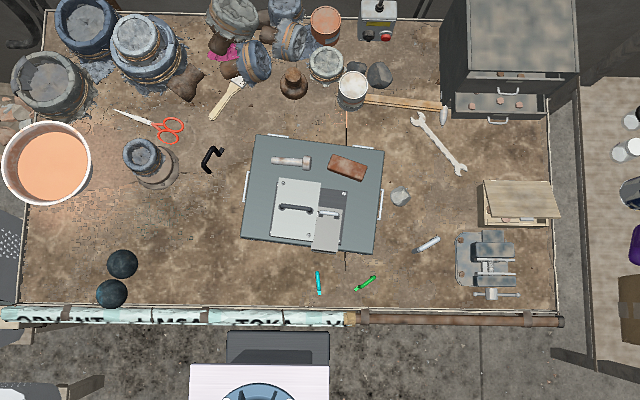

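Scene view: the strongbox sits in the middle, with the cover and its dark handle at (297,187) and a silver U in the lock at (323,205). Top view: the handle is at (296,208), the lock's bow at (328,212) and the spindle at (150,160).

Shackle candidates (scene pixels):
- silver in the lock (323,205)
- larger silver on the bench (418,278)
- turquoise (283,277)
- green (333,290)
- black (250,180)

I choose the silver one in the lock, since it is the smaller of its colour. I'll check that in a crop.

Run:
```python
from h import *
import pickle
d=pickle.load(open("d0.pkl","rb"))
def ang(m): 
    r=cv2.minAreaRect(m[:,:2].astype(np.float32)); return np.round(r[0],4),np.round(r[1],4),round(r[2],2)
for n in d:
    c=d[n]; w=cloud(c); 
    z=w[...,2]; roi=(w[...,0]>.3)&(w[...,0]<.8)&(w[...,1]>-.3)&(w[...,1]<.2)
    for nm,a,b in(("bench",-.02,.02),("lid",.063,.077),("plate",.124,.134),("handle",.145,.162)):
        m=roi&(z>a)&(z<b)
        k,l,s,_=cv2.connectedComponentsWithStats(m.astype(np.uint8))
        i=1+np.argsort(-s[1:,4])[0]; q=w[l==i]
        print(n,nm,len(q),np.median(q,0).round(4),q.mean(0).round(4),ang(q))
c=d["scene"]["frame"]; cr=cv2.resize(c[165:285,235:415],None,fx=3,fy=3,interpolation=cv2.INTER_CUBIC)
t=d["top"]["frame"][125:260,235:395]; t=cv2.resize(t,None,fx=1,fy=1)
cv2.imwrite("pics/crop1.png",cr)
```

```text
scene bench 15212 [ 0.4066 -0.0452  0.0009] [ 0.4591 -0.0514  0.002 ] (array([ 0.55, -0.05]), array([0.4999, 0.4999]), 0.01)
scene lid 3682 [ 0.4842 -0.2073  0.07  ] [ 0.5003 -0.1726  0.07  ] (array([ 0.5352, -0.119 ]), array([0.3052, 0.2527]), 83.03)
scene plate 1330 [ 0.4812 -0.0875  0.129 ] [ 0.4844 -0.0875  0.129 ] (array([ 0.4919, -0.1053]), array([0.1417, 0.1335]), 84.51)
scene handle 129 [ 0.4911 -0.0868  0.1551] [ 0.491  -0.0844  0.1545] (array([ 0.4924, -0.0823]), array([0.0656, 0.0118]), 87.0)
top bench 27565 [5.148e-01 2.760e-02 3.000e-04] [ 0.5366 -0.0136  0.0006] (array([ 0.55, -0.05]), array([0.5, 0.5]), 0.0)
top lid 8449 [ 0.5636 -0.1216  0.0692] [ 0.5523 -0.1165  0.0691] (array([ 0.5404, -0.1158]), array([0.302 , 0.2426]), 83.55)
top plate 2330 [ 0.4905 -0.0791  0.1283] [ 0.4935 -0.0792  0.1283] (array([ 0.4942, -0.0791]), array([0.0921, 0.1284]), 83.52)
top handle 134 [ 0.4936 -0.0801  0.1566] [ 0.4935 -0.0798  0.1561] (array([ 0.4942, -0.0789]), array([0.0681, 0.0088]), 83.17)
```

View pics/crop1.png

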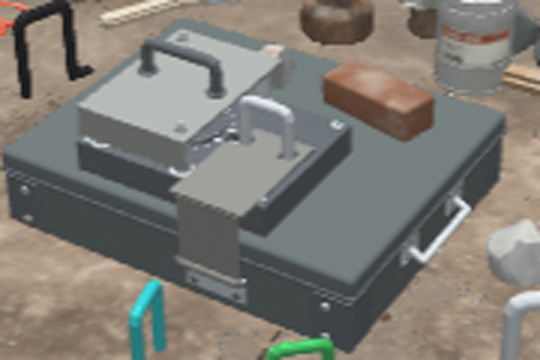

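The crop confirms the choice: a small silver U stands in the lock, the pale handle on the box's front is a fixture, and the hasp lies under the bow. The box yaw is about -6.5° and the handle is near (0.494,-0.079,0.154), which fits the text. Next I plan the reach.

```bash
cat >> h.py <<'E'
def plan(target,yaw,n,grip,polar=False,start=None):
    """rows in tool axes (tool down) to TCP target with tool-y at world angle yaw; shift in axes before the turn of the row"""
    p,r,o=tool(); 
    if start is not None: p,r=start
    t=np.array(target); y0=np.arctan2(r[1,1],r[0,1]); dy=yaw-y0
    cur=p.copy(); C=r.copy()
    Rt=R.from_euler('z',yaw).as_matrix()@np.array([[0,1,0],[1,0,0],[0,0,-1.]]).T
    # total turn spread evenly
    for i in range(1,n+1):
        s=i/n
        if polar:
            a0,a1=np.arctan2(p[1],p[0]),np.arctan2(t[1],t[0]); q0,q1=np.hypot(*p[:2]),np.hypot(*t[:2])
            a=a0+(a1-a0)*s; q=q0+(q1-q0)*s; w=np.array([q*np.cos(a),q*np.sin(a),p[2]+(t[2]-p[2])*s])
        else: w=p+(t-p)*s
        sh=np.round(1000*C.T@(w-cur),1)
        full=R.from_matrix(C.T@Rt).as_rotvec(); tr=np.round(full/(n-i+1),3)
        print([*map(float,sh),*map(float,tr),grip])
        cur=cur+C@(sh/1000); C=C@R.from_rotvec(tr).as_matrix()
    print("end",cur.round(4),C[:,1].round(3)); return cur,C
E
python3 - <<'E'
from h import *
import pickle
d=pickle.load(open("d0.pkl","rb"))
w=np.concatenate([cloud(d[n]).reshape(-1,3) for n in d]); 
rr=np.hypot(w[:,0],w[:,1]); aa=np.degrees(np.arctan2(w[:,1],w[:,0]))
for a in range(-10,90,10):
    m=(abs(aa-a)<6)&(rr>.4)&(rr<.7); print(a,m.sum(),w[m,2].max().round(3) if m.any() else None)
plan([.494,-.079,.27],np.radians(-6.45),20,85,True)
E
```

```text
-10 11297 0.165
0 9067 0.159
10 10424 0.087
20 12119 0.144
30 10643 0.141
40 9136 0.092
50 6236 0.092
60 4199 0.021
70 2237 0.018
80 3168 -0.128
[-41.6, -5.2, -2.0, -0.0, 0.0, 0.071, 85]
[-41.4, -5.3, -2.0, -0.0, 0.0, 0.071, 85]
[-41.0, -5.4, -1.9, -0.0, 0.0, 0.071, 85]
[-40.8, -5.4, -2.0, -0.0, 0.0, 0.071, 85]
[-40.5, -5.5, -2.0, -0.0, 0.0, 0.071, 85]
[-40.2, -5.6, -1.9, -0.0, 0.0, 0.071, 85]
[-40.0, -5.6, -2.0, -0.0, 0.0, 0.071, 85]
[-39.6, -5.8, -1.9, -0.0, 0.0, 0.071, 85]
[-39.4, -5.7, -2.0, -0.0, 0.0, 0.07, 85]
[-39.1, -5.9, -1.9, -0.0, 0.0, 0.071, 85]
[-38.8, -5.9, -2.0, -0.0, 0.0, 0.07, 85]
[-38.5, -6.1, -1.9, -0.0, 0.0, 0.071, 85]
[-38.3, -6.1, -1.9, -0.0, 0.0, 0.07, 85]
[-37.9, -6.2, -1.9, -0.0, 0.0, 0.071, 85]
[-37.7, -6.2, -2.0, -0.0, 0.0, 0.07, 85]
[-37.3, -6.4, -1.9, -0.0, 0.0, 0.071, 85]
[-37.1, -6.4, -1.9, -0.0, 0.0, 0.07, 85]
[-36.8, -6.5, -1.9, -0.0, 0.0, 0.071, 85]
[-36.5, -6.5, -2.0, -0.0, 0.001, 0.07, 85]
[-36.3, -6.6, -1.9, -0.001, 0.0, 0.071, 85]
end [ 0.494 -0.079  0.27 ] [ 0.994 -0.113  0.   ]
```

Call:
jog_arm --series '[[[-41, -5, -3, 0, 0, 0.071, 85], [-41, -5, -3, 0, 0, 0.071, 85], [-41, -5, -3, 0, 0, 0.071, 85], [-41, -5, -3, 0, 0, 0.071, 85], [-41, -5, -3, 0, 0, 0.071, 85], [-40, -6, -3, 0, 0, 0.071, 85], [-40, -6, -3, 0, 0, 0.071, 85], [-40, -6, -3, 0, 0, 0.071, 85], [-39, -6, -3, 0, 0, 0.071, 85], [-39, -6, -3, 0, 0, 0.071, 85]]]'

```text
time_s: 1.1
eef_pos: [0.4522, 0.2902, 0.261]
eef_rot: [-0.0, 0.472, 0.882, -0.0]
wrist_force: [0.6, 0.4, 0.3]
opening: 0.995
grasp_force: 0.0
```

Call:
jog_arm --series '[[[-39, -6, -3, 0, 0, 0.071, 85], [-39, -6, -3, 0, 0, 0.071, 85], [-38, -6, -3, 0, 0, 0.071, 85], [-38, -6, 0, 0, 0, 0.071, 85], [-38, -6, 0, 0, 0, 0.071, 85], [-37, -6, 0, 0, 0, 0.07, 85], [-37, -6, 0, 0, 0, 0.07, 85], [-36, -6, 0, 0, 0, 0.07, 85], [-36, -6, 0, 0, 0, 0.07, 85], [-36, -6, 0, 0, 0, 0.07, 85]]]'

```text
time_s: 2.1
eef_pos: [0.4951, -0.0777, 0.2699]
eef_rot: [-0.0, 0.747, 0.665, -0.0]
wrist_force: [0.0, -0.0, -0.6]
opening: 0.996
grasp_force: 0.0
```

Run:
```python
from h import *
import pickle
p,r,o=tool(); print(o["time_s"],p,r.round(3).tolist(),o["q"].round(2))
c=ctrl.camera("wrist"); pickle.dump(c,open("w1.pkl","wb")); cv2.imwrite("pics/w1.png",c["frame"])
print(c["xyz"],rot(c).round(3).tolist(), "local",r.T@(np.array(c["xyz"])-p))
w=cloud(c);z=w[...,2]
for nm,a,b in(("plate",.122,.134),("handle",.148,.165)):
    m=(z>a)&(z<b)
    k,l,s,_=cv2.connectedComponentsWithStats(m.astype(np.uint8))
    for i in 1+np.argsort(-s[1:,4])[:3]:
        q=w[l==i]; g=cv2.minAreaRect(q[:,:2].astype(np.float32)); print(nm,len(q),q.mean(0).round(4),q[:,2].max(),np.round(g[0],4),np.round(g[1],4),g[2])
```

```text
2.1 [ 0.49509346 -0.07773225  0.26987663] [[0.117, 0.993, -0.001], [0.993, -0.117, 0.0], [0.0, -0.001, -1.0]] [-0.39 -0.02  1.74  0.    1.42 -0.28]
[ 0.50502825 -0.00255992  0.41200169] [[0.993, -0.112, -0.037], [-0.118, -0.949, -0.292], [-0.002, 0.295, -0.956]] local [ 0.07584596  0.00101202 -0.14211078]
plate 10185 [ 0.4938 -0.0761  0.1285] 0.1339988855665284 [ 0.491  -0.1002] [0.1371 0.1282] 83.47683715820312
plate 13 [ 0.482  -0.1662  0.1331] 0.13391474129011527 [ 0.4816 -0.166 ] [0.0041 0.0061] 56.2780876159668
plate 3 [ 0.4811 -0.1585  0.1335] 0.13371852729371547 [ 0.481  -0.1586] [0.0007 0.0016] 35.57014083862305
handle 641 [ 0.4941 -0.0742  0.1564] 0.1595991054965708 [ 0.4936 -0.0765] [0.0661 0.0087] 83.32247161865234
```

View pics/w1.png

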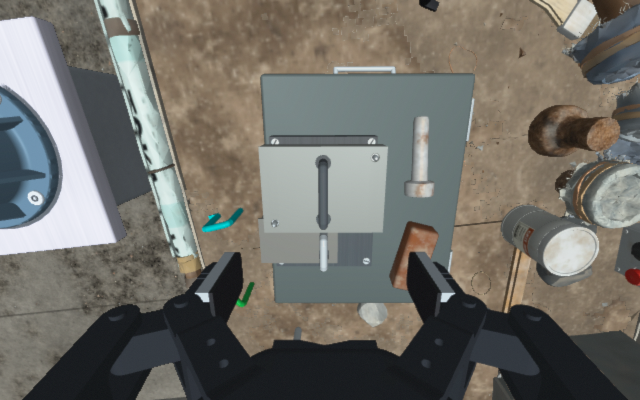

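The wrist view shows the cover with its handle from (322,162) to (323,222), the pins at (376,157) and (275,224), and the shackle bow at (323,250). The handle height of about 0.154 agrees with the text, so I go down onto it.

Call:
jog_arm --series '[[[0, -1, 20, 0, 0, 0, 45], [0, 0, 20, 0, 0, 0, 45], [0, 0, 20, 0, 0, 0, 45], [0, 0, 20, 0, 0, 0, 45], [0, 0, 20, 0, 0, 0, 45], [0, 0, 15, 0, 0, 0, 45], [0, 0, 10, 0, 0, 0, 45], [0, 0, 6, 0, 0, 0, 45], [0, 0, 3, 0, 0, 0, 45], [0, 0, 0, 0, 0, 0, 45]]]'

```text
time_s: 3.15
eef_pos: [0.4947, -0.0762, 0.1364]
eef_rot: [0.0, 0.746, 0.666, 0.0]
wrist_force: [0.3, -0.2, 0.1]
opening: 0.526
grasp_force: 0.0
```

Call:
jog_arm --series '[[[0, 0, 0, 0, 0, 0, 0], [0, 0, 0, 0, 0, 0, 0], [0, 0, 0, 0, 0, 0, 0], [0, 0, 0, 0, 0, 0, 0], [0, 0, 0, 0, 0, 0, 0], [0, 0, 0, 0, 0, 0, 0], [0, 0, 0, 0, 0, 0, 0], [0, 0, 0, 0, 0, 0, 0], [0, 0, -2, 0, 0, 0, 0], [0, 0, -2, 0, 0, 0, 0]]]'

```text
time_s: 4.15
eef_pos: [0.4943, -0.0761, 0.14]
eef_rot: [-0.0, 0.746, 0.666, -0.0]
wrist_force: [-0.2, -0.5, -1.7]
opening: 0.083
grasp_force: 58.5
```

Call:
jog_arm --series '[[[0, 0, -4, 0, 0, 0, 0], [0, 0, -6, 0, 0, 0, 0], [0, 0, -8, 0, 0, 0, 0], [0, 0, -10, 0, 0, 0, 0], [0, 0, -12, 0, 0, 0, 0], [0, 0, -12, 0, 0, 0, 0], [0, 0, -12, 0, 0, 0, 0], [0, 0, -10, 0, 0, 0, 0], [0, 0, -6, 0, 0, 0, 0], [0, 0, 0, 0, 0, 0, 0]]]'

```text
time_s: 5.15
eef_pos: [0.4952, -0.0764, 0.2215]
eef_rot: [0.001, 0.746, 0.666, 0.0]
wrist_force: [0.5, -0.1, -1.4]
opening: 0.083
grasp_force: 58.5
```

Run:
```python
from h import *
p,r,o=tool(); print(p,o["wrist_force"])
s=plan([.46,.155,.22],np.radians(-6.7),18,0)
c=ctrl.camera("wrist"); cv2.imwrite("pics/w2.png",c["frame"])
w=cloud(ctrl.camera("top"));m=(w[...,0]>.35)&(w[...,0]<.57)&(w[...,1]>.08)&(w[...,1]<.24); print(np.nanmax(w[m][:,2]))
```

```text
[ 0.49517865 -0.07642711  0.22145526] [ 0.48580619 -0.11190349 -1.37549411]
[12.6, -3.4, 0.1, 0.0, 0.0, 0.0, 0]
[12.5, -3.4, 0.0, 0.0, 0.0, 0.0, 0]
[12.6, -3.4, 0.1, 0.0, 0.0, 0.0, 0]
[12.5, -3.4, 0.1, 0.0, 0.0, 0.0, 0]
[12.6, -3.4, 0.0, 0.0, 0.0, 0.0, 0]
[12.5, -3.4, 0.1, 0.0, 0.0, 0.0, 0]
[12.6, -3.4, 0.1, 0.0, 0.0, 0.0, 0]
[12.5, -3.4, 0.0, 0.0, 0.0, 0.0, 0]
[12.6, -3.4, 0.1, 0.0, 0.0, 0.0, 0]
[12.5, -3.4, 0.1, 0.0, 0.0, 0.0, 0]
[12.6, -3.4, 0.0, 0.0, 0.0, 0.0, 0]
[12.5, -3.4, 0.1, 0.0, 0.0, 0.0, 0]
[12.6, -3.4, 0.1, 0.0, 0.0, 0.001, 0]
[12.5, -3.5, 0.0, 0.0, 0.0, 0.0, 0]
[12.6, -3.4, 0.1, 0.0, 0.0, 0.001, 0]
[12.5, -3.4, 0.1, 0.001, 0.0, 0.0, 0]
[12.6, -3.4, 0.1, 0.0, 0.0, 0.001, 0]
[12.5, -3.5, 0.0, 0.001, 0.001, 0.0, 0]
end [0.46  0.155 0.22 ] [ 0.993 -0.117 -0.   ]
0.03963717021901325
```

View pics/w2.png

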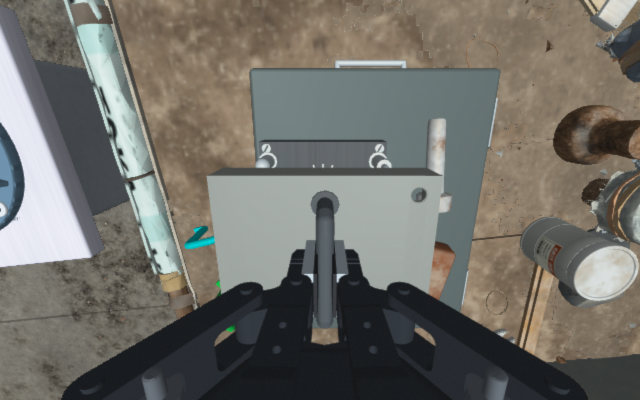

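The view shows the cover held level by its handle (322,255) and clear of the posts at (266,160) and (380,160). I carry it left.

Call:
jog_arm --series '[[[8, -2, 0, 0, 0, 0, 0], [20, -5, 0, 0, 0, 0, 0], [28, -8, 0, 0, 0, 0, 0], [32, -9, 0, 0, 0, 0, 0], [32, -9, 0, 0, 0, 0, 0], [32, -9, 0, 0, 0, 0, 0], [30, -8, 0, 0, 0, 0, 0], [24, -7, 0, 0, 0, 0, 0], [14, -4, 0, 0, 0, 0, 0], [6, -1, 0, 0, 0, 0, 0]]]'

```text
time_s: 6.25
eef_pos: [0.4576, 0.1571, 0.2197]
eef_rot: [-0.001, 0.746, 0.666, -0.0]
wrist_force: [-0.4, -0.7, -2.4]
opening: 0.08
grasp_force: 58.5
```

Call:
jog_arm --series '[[[0, 0, 10, 0, 0, 0, 0], [0, 0, 20, 0, 0, 0, 0], [0, 0, 28, 0, 0, 0, 0], [0, 0, 30, 0, 0, 0, 0], [0, 0, 30, 0, 0, 0, 0], [0, 0, 28, 0, 0, 0, 0], [0, 0, 18, 0, 0, 0, 0], [0, 0, 10, 0, 0, 0, 0], [0, 0, 4, 0, 0, 0, 0], [0, 0, 2, 0, 0, 0, 0]]]'

```text
time_s: 7.25
eef_pos: [0.459, 0.155, 0.0403]
eef_rot: [0.0, 0.746, 0.665, 0.0]
wrist_force: [-0.3, -0.1, -1.6]
opening: 0.075
grasp_force: 58.5
```

Call:
jog_arm --series '[[[0, 0, 1, 0, 0, 0, 0], [0, 0, 1, 0, 0, 0, 0], [0, 0, 1, 0, 0, 0, 0], [0, 0, 1, 0, 0, 0, 0], [0, 0, 1, 0, 0, 0, 0], [0, 0, 1, 0, 0, 0, 0], [0, 0, 1, 0, 0, 0, 0], [0, 0, 0, 0, 0, 0, 0], [0, 0, 0, 0, 0, 0, 0], [0, 0, 0, 0, 0, 0, 0]]]'

```text
time_s: 8.25
eef_pos: [0.4587, 0.1554, 0.0333]
eef_rot: [-0.0, 0.746, 0.666, -0.0]
wrist_force: [1.4, 0.1, -0.3]
opening: 0.076
grasp_force: 58.5
```

Run:
```python
from h import *
p,r,o=tool(); print(p,o["wrist_force"])
w=cloud(ctrl.camera("top"));z=w[...,2]
m=(w[...,0]>.38)&(w[...,0]<.55)&(w[...,1]>.08)&(w[...,1]<.24)&(z>.01)&(z<.045)
q=w[m]; print(len(q),q.mean(0),np.percentile(q[:,2],[5,25,50,75,95]))
A=np.c_[q[:,:2],np.ones(len(q))]; print(np.linalg.lstsq(A,q[:,2],rcond=None)[0])
```

```text
[0.45871001 0.15539685 0.03330138] [ 1.3810474   0.12408244 -0.34202042]
1137 [0.4555024  0.13132721 0.02472202] [0.02056042 0.02312621 0.02458802 0.02620218 0.02893289]
[-0.00250136  0.00066882  0.02577356]
```

Call:
jog_arm --series '[[[0, 0, 0.5, 0, 0, 0, 0], [0, 0, 0, 0, 0, 0, 10], [0, 0, 0, 0, 0, 0, 20], [0, 0, 0, 0, 0, 0, 40], [0, 0, 0, 0, 0, 0, 45], [0, 0, 0, 0, 0, 0, 45], [0, 0, -5, 0, 0, 0, 45], [0, 0, -15, 0, 0, 0, 45], [0, 0, -20, 0, 0, 0, 45], [0, 0, -25, 0, 0, 0, 45]]]'

```text
time_s: 9.3
eef_pos: [0.4579, 0.1553, 0.0981]
eef_rot: [-0.001, 0.746, 0.666, -0.001]
wrist_force: [0.1, -0.1, 0.2]
opening: 0.525
grasp_force: 0.0
```

Call:
jog_arm --series '[[[0, 0, -35, 0, 0, 0, 45], [0, 0, -35, 0, 0, 0, 45], [0, 0, -35, 0, 0, 0, 45], [-10, 0, -30, 0, 0, 0, 45], [-25, 5, -20, 0, 0, 0, 45], [-35, 8, -15, 0, 0, 0, 45], [-35, 8, 0, 0, 0, 0, 45], [-35, 8, 0, 0, 0, 0, 45], [-25, 6, 0, 0, 0, 0, 45], [-10, 0, 0, 0, 0, 0, 45]]]'

```text
time_s: 10.3
eef_pos: [0.4737, -0.0246, 0.2682]
eef_rot: [0.0, 0.747, 0.665, 0.0]
wrist_force: [-0.1, 0.7, 0.0]
opening: 0.527
grasp_force: 0.0
```

Run:
```python
from h import *
import pickle
p,r,o=tool(); print(o["time_s"],p,r[:,1])
c=ctrl.camera("wrist"); pickle.dump(c,open("w3.pkl","wb")); cv2.imwrite("pics/w3.png",c["frame"])
t=ctrl.camera("top"); pickle.dump(t,open("t3.pkl","wb"))
w=cloud(t);z=w[...,2]
m=(w[...,0]>.38)&(w[...,0]<.55)&(w[...,1]>.08)&(w[...,1]<.24)&(z>.015)&(z<.035)
q=w[m]; print("cover",cv2.minAreaRect(q[:,:2].astype(np.float32)),np.median(q[:,2]))
```

```text
10.3 [ 0.47373254 -0.02461818  0.26820217] [ 9.93217886e-01 -1.16266133e-01  6.46492926e-04]
cover ((0.45830464363098145, 0.14331737160682678), (0.07728061079978943, 0.1289137899875641), 82.388427734375) 0.02433802762691739
```

View pics/w3.png

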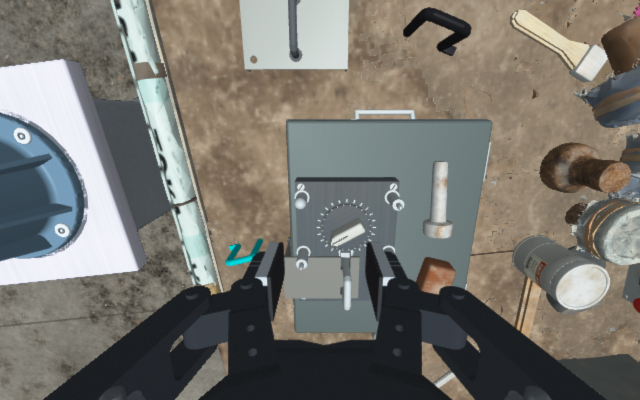

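The cover stands on the bench at (295,30). The dial knob is bared at (349,235), with the posts at (302,202), (398,205) and (302,263), and the shackle bow at (347,290). I measure the dial and bow from the wrist and top clouds.

Run:
```python
from h import *
import pickle
yh=np.array([np.sin(np.radians(6.45)),np.cos(np.radians(6.45))]); xh=np.array([yh[1],-yh[0]])
L=np.array([.4911,-.1059])
for f in("w3","t3"):
    c=pickle.load(open(f+".pkl","rb")); w=cloud(c);z=w[...,2]
    rel=w[...,:2]-L; X=rel@xh; Y=rel@yh
    def rep(nm,m):
        k,l,s,_=cv2.connectedComponentsWithStats(m.astype(np.uint8))
        for i in 1+np.argsort(-s[1:,4])[:4]:
            if s[i,4]<6: continue
            q=w[l==i]; g=cv2.minAreaRect(q[:,:2].astype(np.float32)); b=cv2.boxPoints(g)
            print(f,nm,len(q),"mean",q.mean(0).round(4),"XY",X[l==i].mean().round(4),Y[l==i].mean().round(4),"rect",np.round(g[0],4),np.round(g[1],4),round(g[2],1))
    case=(abs(X)<.065)&(Y<.075)&(Y>-.085)
    rep("knob",case&(z>.114)&(z<.124)&(abs(X)<.035)&(Y>-.02))
    rep("post",case&(z>.12)&(z<.14)&(abs(X)>.04)&(Y>-.02))
    rep("bow",case&(z>.126)&(z<.142)&(abs(X)<.03)&(Y<-.015))
    rep("case",case&(z>.089)&(z<.0958))
c=pickle.load(open("w3.pkl","rb"))["frame"]
cv2.imwrite("pics/crop3.png",cv2.resize(c[170:320,270:430],None,fx=4,fy=4,interpolation=cv2.INTER_CUBIC))
```

```text
w3 knob 406 mean [ 0.4933 -0.0796  0.1188] XY -0.0008 0.0264 rect [ 0.4925 -0.0806] [0.041  0.0127] 22.3
w3 post 128 mean [ 0.5482 -0.0479  0.1265] XY 0.0503 0.064 rect [ 0.5487 -0.0494] [0.0118 0.0129] 4.0
w3 post 113 mean [ 0.4384 -0.1048  0.1267] XY -0.0524 -0.0049 rect [ 0.438  -0.1063] [0.0121 0.0123] 63.1
w3 post 105 mean [ 0.4462 -0.0362  0.1234] XY -0.0524 0.0642 rect [ 0.4463 -0.0368] [0.0113 0.0121] 38.4
w3 bow 255 mean [ 0.4855 -0.1447  0.1336] XY -0.0012 -0.0391 rect [ 0.4853 -0.1475] [0.0415 0.0087] 81.7
w3 case 4771 mean [ 0.4941 -0.0775  0.0935] XY -0.0002 0.0286 rect [ 0.4901 -0.1079] [0.1542 0.1202] 83.5
w3 case 155 mean [ 0.4525 -0.1776  0.0937] XY -0.0303 -0.0756 rect [ 0.4503 -0.1748] [0.0121 0.0552] 83.2
w3 case 18 mean [ 0.4879 -0.1275  0.0925] XY -0.0008 -0.0218 rect [ 0.4879 -0.1276] [0.002  0.0076] 75.3
w3 case 13 mean [ 0.4352 -0.156   0.0956] XY -0.0499 -0.0561 rect [ 0.4356 -0.1562] [0.0043 0.0095] 20.2
t3 knob 109 mean [ 0.4936 -0.0823  0.119 ] XY -0.0002 0.0238 rect [ 0.4927 -0.0826] [0.042  0.0128] 22.9
t3 post 29 mean [ 0.4383 -0.1081  0.1268] XY -0.0522 -0.0081 rect [ 0.4383 -0.1082] [0.011  0.0106] 47.8
t3 post 28 mean [ 0.4465 -0.0392  0.1235] XY -0.0518 0.0613 rect [ 0.4471 -0.0396] [0.0108 0.011 ] 89.6
t3 post 23 mean [ 0.5413 -0.12    0.1242] XY 0.0514 -0.0083 rect [ 0.5411 -0.1191] [0.0092 0.0108] 1.0
t3 bow 85 mean [ 0.4857 -0.1499  0.1335] XY -0.0004 -0.0443 rect [ 0.486 -0.15 ] [0.0415 0.0087] 83.5
t3 case 1730 mean [ 0.4967 -0.1093  0.0931] XY 0.0059 -0.0028 rect [ 0.4906 -0.109 ] [0.1539 0.1207] 83.3
t3 case 246 mean [ 0.4477 -0.1622  0.0939] XY -0.0368 -0.0608 rect [ 0.4554 -0.1524] [0.0597 0.0691] 84.1
t3 case 6 mean [ 0.4975 -0.0986  0.0947] XY 0.0056 0.008 rect [ 0.4975 -0.099 ] [0.0065 0.0044] 1.1
t3 case 6 mean [ 0.4966 -0.0677  0.0944] XY 0.0012 0.0386 rect [ 0.4969 -0.0676] [0.008  0.0023] 57.2
```

View pics/crop3.png

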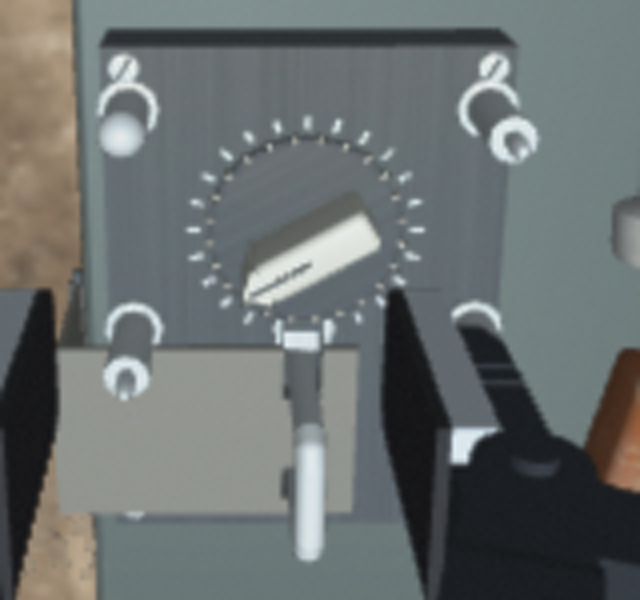

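The close crop shows the knob's pointed end at crop (248,298), towards the robot. The blunt end is at (375,235) and the shackle bow runs from (303,340) to (308,550). The pointer is at 202.6° in the world and the shackle direction is 263.5°, so the dial stands at about -1.06 rad, which is 4 clicks short. The dial axis is at about (0.4936,-0.0815).

Run:
```python
from h import *
plan([.4936,-.0815,.16],np.radians(-67.4),10,35)
```

```text
[-5.5, 2.7, 10.8, -0.0, 0.0, 0.106, 35]
[-5.3, 3.3, 10.8, -0.0, 0.0, 0.106, 35]
[-4.8, 3.8, 10.8, -0.0, 0.0, 0.106, 35]
[-4.5, 4.2, 10.8, -0.0, 0.0, 0.106, 35]
[-3.9, 4.8, 10.7, -0.0, 0.0, 0.106, 35]
[-3.4, 5.1, 10.8, -0.0, 0.0, 0.106, 35]
[-2.9, 5.5, 10.8, -0.0, 0.0, 0.106, 35]
[-2.3, 5.7, 10.8, -0.0, 0.0, 0.106, 35]
[-1.6, 5.9, 10.8, -0.0, 0.0, 0.106, 35]
[-1.0, 6.1, 10.8, -0.0, 0.0, 0.106, 35]
end [ 0.4936 -0.0815  0.16  ] [ 0.384 -0.923 -0.   ]
```

Call:
jog_arm --series '[[[-5.5, 2.7, 11, 0, 0, 0.106, 35], [-5.3, 3.3, 11, 0, 0, 0.106, 35], [-4.8, 3.8, 11, 0, 0, 0.106, 35], [-4.5, 4.2, 11, 0, 0, 0.106, 35], [-3.9, 4.8, 11, 0, 0, 0.106, 35], [-3.4, 5.1, 11, 0, 0, 0.106, 35], [-2.9, 5.5, 11, 0, 0, 0.106, 35], [-2.3, 5.7, 11, 0, 0, 0.106, 35], [-1.6, 5.9, 11, 0, 0, 0.106, 35], [-1.0, 6.1, 9, 0, 0, 0.106, 35]]]'

```text
time_s: 11.4
eef_pos: [0.4939, -0.0791, 0.1592]
eef_rot: [-0.0, 0.981, 0.196, -0.0]
wrist_force: [0.6, -0.5, 0.4]
opening: 0.408
grasp_force: 0.0
```

Call:
jog_arm --series '[[[0, 0, 0, 0, 0, 0, 35], [0, 0, 0, 0, 0, 0, 35], [0, 0, 5, 0, 0, 0, 35], [0, 0, 5, 0, 0, 0, 35], [0, 0, 5, 0, 0, 0, 35], [0, 0, 5, 0, 0, 0, 35], [0, 0, 0, 0, 0, 0, 35], [0, 0, 0, 0, 0, 0, 35], [0, 0, 0, 0, 0, 0, 35], [0, 0, 0, 0, 0, 0, 35]]]'

```text
time_s: 12.4
eef_pos: [0.4942, -0.0807, 0.14]
eef_rot: [0.0, 0.98, 0.197, 0.0]
wrist_force: [0.7, -0.6, 0.1]
opening: 0.411
grasp_force: 0.0
```

Run:
```python
from h import *
import pickle
p,r,o=tool(); print(o["time_s"],p,np.degrees(np.arctan2(r[1,1],r[0,1])),r[:,2],o["q"].round(2))
c=ctrl.camera("wrist"); cv2.imwrite("pics/w4.png",c["frame"])
a=proj(c,[.4936,-.0815,.120]);print("axis px",a,"tcp",proj(c,p))
pickle.dump(c,open("w4.pkl","wb"))
w=cloud(c);z=w[...,2];m=(z>.114)&(z<.124)&(np.hypot(w[...,0]-.4936,w[...,1]+.0815)<.03)
k,l,s,_=cv2.connectedComponentsWithStats(m.astype(np.uint8));i=1+np.argmax(s[1:,4]);q=w[l==i]
print(len(q),cv2.minAreaRect(q[:,:2].astype(np.float32)))
```

```text
12.4 [ 0.49419675 -0.08071958  0.14002035] -67.26693373214916 [ 4.15855187e-04 -1.96084264e-04 -9.99999894e-01] [-0.4   0.12  1.87 -0.    1.15  0.77]
axis px (np.float64(325.6436018416788), np.float64(242.60813183306925)) tcp (np.float64(324.8641738213226), np.float64(256.8092670578249))
1213 ((0.4928337335586548, -0.08131522685289383), (0.042369309812784195, 0.012987999245524406), 23.15106964111328)
```

View pics/w4.png

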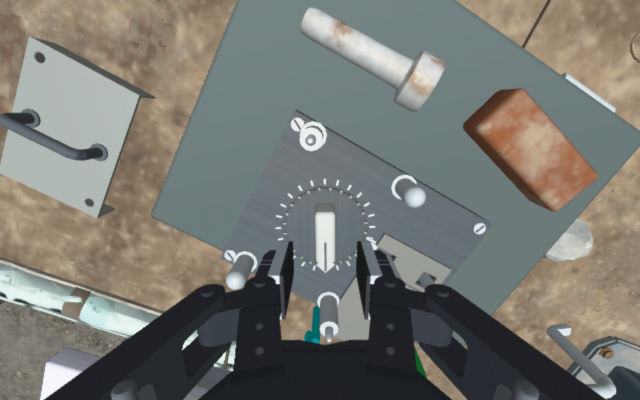

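The knob at (325,235) is centred between the fingers and aligned with the pads, and the measured axis repeats within 0.5 mm. Going down and gripping.

Call:
jog_arm --series '[[[0, 0, 6, 0, 0, 0, 30], [0, 0, 6, 0, 0, 0, 30], [0, 0, 6, 0, 0, 0, 30], [0, 0, 6, 0, 0, 0, 30], [0, 0, 5, 0, 0, 0, 30], [0, 0, 4, 0, 0, 0, 30], [0, 0, 3, 0, 0, 0, 30], [0, 0, 2, 0, 0, 0, 30], [0, 0, 0, 0, 0, 0, 30], [0, 0, 0, 0, 0, 0, 30]]]'

```text
time_s: 13.45
eef_pos: [0.4942, -0.0807, 0.1019]
eef_rot: [0.0, 0.98, 0.197, 0.0]
wrist_force: [0.5, -0.5, 0.4]
opening: 0.353
grasp_force: 0.0
```

Call:
jog_arm --series '[[[0, 0, 0, 0, 0, 0, 10], [0, 0, 0, 0, 0, 0, 5], [0, 0, 0, 0, 0, 0, 0], [0, 0, 0, 0, 0, 0, 0], [0, 0, 0, 0, 0, 0, 0], [0, 0, 0, 0, 0, 0, 0], [0, 0, 0, 0, 0, 0, 0], [0, 0, 0, 0, 0, 0, 0], [0, 0, 0, 0, 0, 0, 0], [0, 0, 0, 0, 0, 0, 0]]]'

```text
time_s: 14.45
eef_pos: [0.4943, -0.0809, 0.1022]
eef_rot: [0.0, 0.98, 0.197, 0.0]
wrist_force: [-1.1, -1.5, 5.3]
opening: 0.133
grasp_force: 61.8
```

Run:
```python
from h import *
p,r,o=tool(); print(o)
```

```text
{'time_s': 14.45, 'q': array([-3.99444239e-01,  1.77926236e-01,  1.89743188e+00, -3.53180101e-04,
        1.06542821e+00,  7.74692276e-01]), 'dq': array([ 4.83634390e-04,  9.19538310e-04, -4.19965503e-04,  2.36741827e-03,
       -4.67183215e-04,  8.44032885e-05]), 'joint_efforts': array([  0.89598108, -36.38653278, -27.90439367,   0.61390428,
        -0.20770272,   0.07320223]), 'eef_pos': array([ 0.49431458, -0.08091012,  0.10221506]), 'eef_rot': array([3.54650949e-04, 9.80380080e-01, 1.97115987e-01, 2.46268622e-04]), 'wrist_force': array([-1.13365034, -1.5449793 ,  5.34451269]), 'torque': array([-0.2136081 ,  0.24452814,  0.04505852]), 'grasp_force': 61.7889940738678, 'opening': 0.13305978603248425}
```

Call:
jog_arm --series '[[[0, 0, 0, 0, 0, -0.04, 0], [0, 0, 0, 0, 0, -0.04, 0], [0, 0, 0, 0, 0, -0.04, 0], [0, 0, 0, 0, 0, -0.04, 0], [0, 0, 0, 0, 0, -0.04, 0], [0, 0, 0, 0, 0, -0.04, 0], [0, 0, 0, 0, 0, -0.022, 0], [0, 0, 0, 0, 0, 0, 0], [0, 0, 0, 0, 0, 0, 0], [0, 0, 0, 0, 0, 0, 0]]]'

```text
time_s: 15.45
eef_pos: [0.4941, -0.0806, 0.1022]
eef_rot: [0.0, 0.946, 0.324, 0.0]
wrist_force: [-3.0, -1.0, 6.3]
opening: 0.14
grasp_force: 62.0
```

Run:
```python
from h import *
p,r,o=tool(); print(p,np.degrees(np.arctan2(r[1,1],r[0,1])),o["wrist_force"],o["torque"],o["opening"])
```

```text
[ 0.49411164 -0.08056268  0.10221214] -52.24298010995692 [-2.99453008 -1.03338946  6.30045832] [-0.06580362  0.39732377  0.0857605 ] 0.13980392896012
```

Call:
jog_arm --series '[[[0, 0, 0, 0, 0, -0.06, 0], [0, 0, 0, 0, 0, -0.07, 0], [0, 0, 0, 0, 0, -0.07, 0], [0, 0, 0, 0, 0, -0.065, 0], [0, 0, 0, 0, 0, 0, 0], [0, 0, 0, 0, 0, -0.06, 0], [0, 0, 0, 0, 0, -0.07, 0], [0, 0, 0, 0, 0, -0.07, 0], [0, 0, 0, 0, 0, -0.065, 0], [0, 0, 0, 0, 0, 0, 0]]]'

```text
time_s: 16.45
eef_pos: [0.4935, -0.0801, 0.1022]
eef_rot: [-0.001, 0.828, 0.561, -0.0]
wrist_force: [-5.6, 0.7, 9.8]
opening: 0.135
grasp_force: 62.4
```

Call:
jog_arm --series '[[[0, 0, 0, 0, 0, -0.05, 0], [0, 0, 0, 0, 0, -0.05, 0], [0, 0, 0, 0, 0, -0.05, 0], [0, 0, 0, 0, 0, -0.05, 0], [0, 0, 0, 0, 0, -0.05, 0], [0, 0, 0, 0, 0, -0.019, 0], [0, 0, 0, 0, 0, 0, 0], [0, 0, 0, 0, 0, 0, 0], [0, 0, 0, 0, 0, 0, 0], [0, 0, 0, 0, 0, 0, 0]]]'

```text
time_s: 17.45
eef_pos: [0.4931, -0.08, 0.1022]
eef_rot: [-0.001, 0.746, 0.666, -0.0]
wrist_force: [-6.8, 1.1, 10.8]
opening: 0.138
grasp_force: 62.6
```

Run:
```python
from h import *
p,r,o=tool(); print(p,np.degrees(np.arctan2(r[1,1],r[0,1])),o["wrist_force"],o["torque"],o["opening"])
```

```text
[ 0.49313786 -0.08001144  0.10217779] -6.466377802354838 [-6.81182412  1.09943009 10.83057557] [0.24544835 1.02816235 0.0795978 ] 0.1381511633816263
```

Call:
jog_arm --series '[[[0, 0, 0, 0, 0, 0, 15], [0, 0, 0, 0, 0, 0, 20], [0, 0, 0, 0, 0, 0, 30], [0, 0, 0, 0, 0, 0, 30], [0, 0, 0, 0, 0, 0, 30], [0, 0, -5, 0, 0, 0, 30], [0, 0, -10, 0, 0, 0, 30], [0, 0, -20, 0, 0, 0, 30], [0, 0, -25, 0, 0, 0, 30], [0, 0, -25, 0, 0, 0, 30]]]'

```text
time_s: 18.45
eef_pos: [0.494, -0.0806, 0.1885]
eef_rot: [0.0, 0.746, 0.666, 0.0]
wrist_force: [0.2, -0.1, 0.2]
opening: 0.352
grasp_force: 0.0
```

Call:
jog_arm --series '[[[0, 0, -10, 0, 0, 0, 30], [10, 0, -5, 0, 0, 0, 30], [10, 0, 0, 0, 0, 0, 30], [5, 0, 0, 0, 0, 0, 30], [0, 0, 0, 0, 0, 0, 30], [0, 0, 0, 0, 0, 0, 30], [0, 0, 0, 0, 0, 0, 30], [0, 0, 0, 0, 0, 0, 30], [0, 0, 0, 0, 0, 0, 30], [0, 0, 0, 0, 0, 0, 30]]]'

```text
time_s: 19.45
eef_pos: [0.4968, -0.0559, 0.2018]
eef_rot: [0.0, 0.746, 0.666, -0.0]
wrist_force: [0.2, 0.2, -0.3]
opening: 0.347
grasp_force: 0.0
```

Run:
```python
from h import *
p,r,o=tool(); print(o["time_s"],p,np.degrees(np.arctan2(r[1,1],r[0,1])))
for n in("wrist","top"):
    c=ctrl.camera(n); w=cloud(c);z=w[...,2]
    for nm,m in(("knob",(z>.114)&(z<.124)&(np.hypot(w[...,0]-.4936,w[...,1]+.0815)<.03)),("bow",(z>.126)&(z<.142)&(np.hypot(w[...,0]-.486,w[...,1]+.149)<.035))):
        k,l,s,_=cv2.connectedComponentsWithStats(m.astype(np.uint8))
        if k<2: continue
        i=1+np.argmax(s[1:,4]);q=w[l==i]
        g=cv2.minAreaRect(q[:,:2].astype(np.float32)); print(n,nm,len(q),np.round(g[0],4),np.round(g[1],4),round(g[2],2),np.percentile(q[:,2],[50,95]))
    if n=="wrist": cv2.imwrite("pics/w5.png",c["frame"])
```

```text
19.45 [ 0.49683951 -0.05594381  0.20177262] -6.491146923437244
wrist knob 642 [ 0.4929 -0.0816] [0.0418 0.0123] 83.66 [0.11923799 0.12029358]
wrist bow 417 [ 0.4859 -0.1475] [0.0415 0.0082] 83.21 [0.13438867 0.13621575]
top knob 38 [ 0.4918 -0.0952] [0.0171 0.0115] 88.28 [0.11847586 0.12191926]
top bow 86 [ 0.4861 -0.15  ] [0.0414 0.0091] 84.1 [0.13405964 0.13735964]
```

View pics/w5.png

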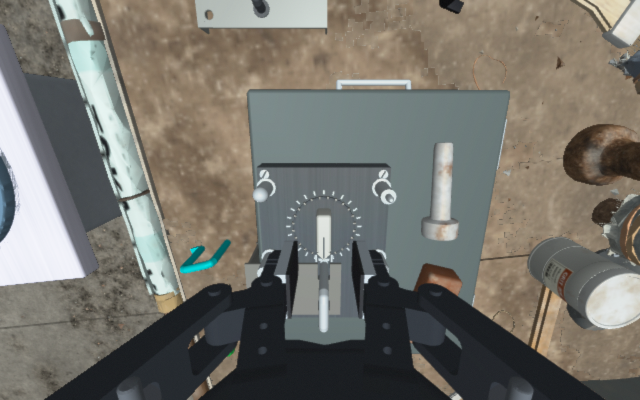

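The knob now lies along the box's y axis with its point at (323,258), towards the shackle. Its measured angle of 83.7° against the box's 83.5° means the dial is at 0. The bow is at (323,310), about (0.486,-0.149) with its axis at z≈0.132, which matches the text. I go to grasp it.

Call:
jog_arm --series '[[[-10, 0, 0, 0, 0, 0, 40], [-20, 0, 0, 0, 0, 0, 40], [-24, 0, 0, 0, 0, 0, 40], [-24, 0, 0, 0, 0, 0, 40], [-12, 0, 0, 0, 0, 0, 40], [-4, 0, 0, 0, 0, 0, 40], [0, 0, 5, 0, 0, 0, 40], [0, 0, 10, 0, 0, 0, 40], [0, 0, 5, 0, 0, 0, 40], [0, 0, 0, 0, 0, 0, 40]]]'

```text
time_s: 20.55
eef_pos: [0.4855, -0.1479, 0.1802]
eef_rot: [-0.001, 0.746, 0.666, -0.0]
wrist_force: [0.2, 0.6, 0.1]
opening: 0.472
grasp_force: 0.0
```

Call:
jog_arm --series '[[[0, 0, 5, 0, 0, 0, 40], [0, 0, 10, 0, 0, 0, 40], [0, 0, 12, 0, 0, 0, 40], [0, 0, 12, 0, 0, 0, 40], [0, 0, 12, 0, 0, 0, 40], [0, 0, 10, 0, 0, 0, 40], [0, 0, 5, 0, 0, 0, 40], [0, 0, 2, 0, 0, 0, 40], [0, 0, 0, 0, 0, 0, 40], [0, 0, 0, 0, 0, 0, 40]]]'

```text
time_s: 21.55
eef_pos: [0.4866, -0.1494, 0.1143]
eef_rot: [0.0, 0.746, 0.666, 0.0]
wrist_force: [-0.5, -0.7, 0.8]
opening: 0.47
grasp_force: 0.0
```

Call:
jog_arm --series '[[[0, 0, 0, 0, 0, 0, 20], [0, 0, 0, 0, 0, 0, 0], [0, 0, 0, 0, 0, 0, 0], [0, 0, 0, 0, 0, 0, 0], [0, 0, 0, 0, 0, 0, 0], [0, 0, 0, 0, 0, 0, 0], [0, 0, 0, 0, 0, 0, 0], [0, 0, 0, 0, 0, 0, 0], [0, 0, -1, 0, 0, 0, 0], [0, 0, -1, 0, 0, 0, 0]]]'

```text
time_s: 22.55
eef_pos: [0.4856, -0.1487, 0.1151]
eef_rot: [-0.001, 0.746, 0.666, -0.0]
wrist_force: [-0.0, -1.2, -2.0]
opening: 0.081
grasp_force: 58.4
```

Gripped. I pull up slowly, watching the force.

Call:
jog_arm --series '[[[0, 0, -2, 0, 0, 0, 0], [0, 0, -2, 0, 0, 0, 0], [0, 0, -2, 0, 0, 0, 0], [0, 0, -2, 0, 0, 0, 0], [0, 0, -2, 0, 0, 0, 0], [0, 0, 0, 0, 0, 0, 0], [0, 0, 0, 0, 0, 0, 0], [0, 0, 0, 0, 0, 0, 0], [0, 0, 0, 0, 0, 0, 0], [0, 0, 0, 0, 0, 0, 0]]]'

```text
time_s: 23.55
eef_pos: [0.4862, -0.1491, 0.1257]
eef_rot: [-0.0, 0.746, 0.666, -0.0]
wrist_force: [-0.1, -0.1, -1.0]
opening: 0.076
grasp_force: 58.4
```

Free, with no resistance. I lift well clear.

Call:
jog_arm --series '[[[0, 0, -4, 0, 0, 0, 0], [0, 0, -6, 0, 0, 0, 0], [0, 0, -10, 0, 0, 0, 0], [0, 0, -15, 0, 0, 0, 0], [0, 0, -18, 0, 0, 0, 0], [0, 0, -20, 0, 0, 0, 0], [0, 0, -18, 0, 0, 0, 0], [0, 0, -15, 0, 0, 0, 0], [0, 0, -8, 0, 0, 0, 0], [0, 0, -3, 0, 0, 0, 0]]]'

```text
time_s: 24.55
eef_pos: [0.4867, -0.1494, 0.2443]
eef_rot: [0.001, 0.746, 0.666, 0.0]
wrist_force: [-0.6, 0.9, -1.2]
opening: 0.078
grasp_force: 59.5
```

Call:
jog_arm --series '[[[0, 0, 0, 0, 0, 0, 0], [0, 0, 0, 0, 0, 0, 0], [0, 0, 0, 0, 0, 0, 0], [0, 0, 0, 0, 0, 0, 0], [0, 0, 0, 0, 0, 0, 0], [0, 0, 0, 0, 0, 0, 0], [0, 0, 0, 0, 0, 0, 0], [0, 0, 0, 0, 0, 0, 0], [0, 0, 0, 0, 0, 0, 0], [0, 0, 0, 0, 0, 0, 0]]]'

```text
time_s: 25.55
eef_pos: [0.4862, -0.1492, 0.2428]
eef_rot: [0.0, 0.746, 0.666, 0.0]
wrist_force: [0.3, -0.3, -1.0]
opening: 0.081
grasp_force: 59.5
```

Run:
```python
from h import *
p,r,o=tool(); print(o["time_s"],p,o["opening"])
c=ctrl.camera("wrist")
w=cloud(c);z=w[...,2];m=(z>.114)&(z<.124)&(np.hypot(w[...,0]-.4936,w[...,1]+.0815)<.03)
q=w[m]; print(len(q), len(q)and cv2.minAreaRect(q[:,:2].astype(np.float32)))
s=ctrl.camera("scene")["frame"][110:310,180:440]
cv2.imwrite("pics/end.png",cv2.resize(s,None,fx=3,fy=3)[:600,:800])
```

```text
25.55 [ 0.48624117 -0.14915105  0.2428149 ] 0.08096543726619285
618 ((0.4935183823108673, -0.08204995840787888), (0.04036548733711243, 0.01201867125928402), 83.03419494628906)
```

View pics/end.png

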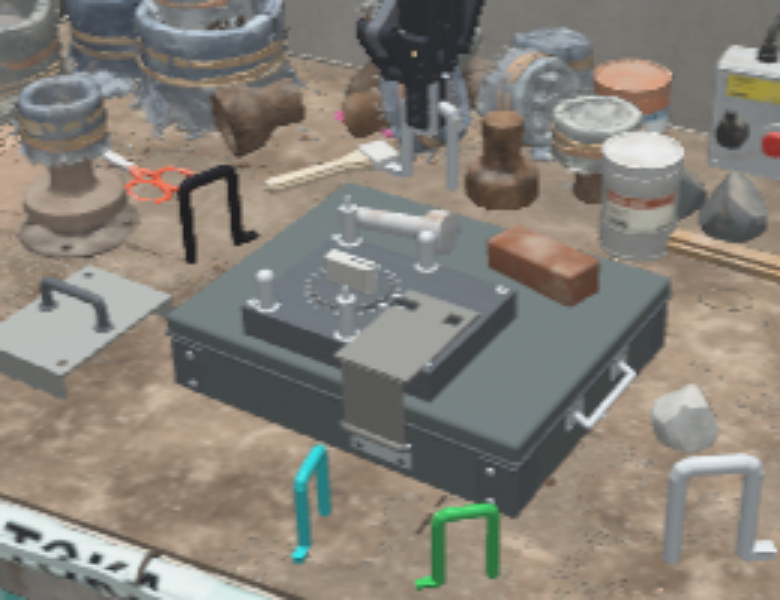

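The shackle hangs in the gripper at (428,140), about 13 cm up. The cover stands at (85,320), the dial at (350,272) is unmoved, and the compound, arbor and stone are in place.

```bash
python3 -c "
from bench import ctrl
print(ctrl.hand_in())"
```

```text
the job is handed in; nothing more can be done
None
```

The job is handed in: the cover stands on the bench, the dial is at 0, and the shackle is held about 13 cm above where it sat, with the compound, arbor and stone where they were.

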